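Pry open the drying-cartridge hatch of a spectrometer

TASK

The drying cartridge in the spectrometer head is due for a change: take the flat spatula from the blue tray, pry up the red hatch with its blade at the notch in the front edge, and swing it all the way back until it rests against its stop. Keep the blade off the white cartridge inside, leave the other things on the bench undisturbed, and lay the spatula back in the tray.

Things in the scene. Friction and masses are not known exactly. Their poses are not given: they have to be found in the camera images.
- unit: Spectrometer head: black case 190 mm deep (x) by 200 wide (y) by 80 high, fixed to the bench; origin at the centre of its underside, x points from its front (towards the robot) to its rear, z up. A red hatch 109 mm wide (y), 104 deep and 8 thick lies flush in its top, its front edge 10 mm behind the front face (between them a 10 mm rail of the case, flush with the hatch), over an open bay.
- notch (a point): Middle of the mouth of the pry notch, on the front face of the case, 68 mm above the bench; axes as the case. The notch is cut through the front rail in the middle of the hatch's width, 50 mm wide, open to the front and to above; its steel floor is 64 mm above the bench, 14 mm long (x), and level. The hatch's underside is at 72 mm, so behind the 10 mm rail there is a gap 8 mm high and 50 mm wide under the hatch's front edge, opening into the bay.
- hinge (a point): Middle of the hatch's hinge line, 80 mm above the bench (at the hatch's top face), 105 mm behind the hatch's front edge (115 mm behind the case's front face); axes as the case, the hinge runs along y.
- hatch (a joint): Hatch angle in rad: 0 shut, 1.85 fully open (leaning back past upright, at its stop). A stiff torque hinge: the hatch stays at whatever angle it is left; it takes about 2 N upward under its front edge (3 N some 30 mm further in) to raise it (about 0.15 N m of hinge friction, hatch 130 g).
- cartridge: White drying cartridge, 64 x 80 x 24 mm, lying fixed in the bay under the hatch; origin at the centre of its underside, which is 14 mm above the bench; its top is 38 mm above the bench, 26 mm lower than the notch floor. It begins 18 mm behind the front edge of the hatch (28 mm behind the front face).
- tray: Shallow blue plastic tray, 260 mm long (x) by 160 wide (y), rim 12 mm high, walls 3 mm; fixed; origin at the centre of its underside.
- tray_floor (a point): Centre of the inner floor of the tray, 3 mm above the bench; axes as the tray: x along its length.
- spatula_grip (a point): Place to grip the spatula: on its axis in the wooden handle, 20 mm behind the handle's front end, half-way up; near the centre of mass. Spatula axes: x along the spatula from handle to blade tip, z up as it lies. Handle 100 mm long, 16 wide (y), 20 high (z), lying on the tray; steel blade 14 wide, 2 thick, leaving the handle at half height and standing out 78 mm; 55 g in all.
- spatula_tip (a point): Tip of the spatula's blade, on its axis, 98 mm ahead (x) of spatula_grip; axes as the spatula.
- beaker: Small glass beaker, 66 mm across, 85 high; bystander. Origin at the centre of its underside.
- wash_bottle: White wash bottle, 76 mm across, 190 high; bystander. Origin at the centre of its underside.
- paper_tube: Cardboard tube standing on end, 48 mm across, 110 high; bystander. Origin at the centre of its underside.
- vial: Small glass vial with a black cap, 24 mm across, 45 high; bystander. Origin at the centre of its underside.
- clamp: Black column clamp with two knobs, block 45 mm, 50 high; bystander. Origin at the centre of its underside.
- cuvette_rack: Yellow rack with three cuvettes, 55 x 95 mm, 50 high; bystander. Origin at the centre of its underside.
Things that resemble listed ones, but are neither listed nor needed, are in the scene too. Several things look just like the part that bears spatula_grip: the one meant starts farthest from the robot's base.

How it is judged:
By the outcome, as a careful person would: the job done as asked, in the order asked, and still so for the second after the job is handed in, with the robot touching nothing.
It also fails if it takes over 61 s, if anything falls off the work surface, if the arm or the gripper's body presses on something with over 40 N, if the wrist force passes 120 N, or if a joint passes its speed limit or range.

ROBOT

A 7-joint arm with a two-finger parallel gripper is mounted at the origin on the work surface. World frame = base frame: x ahead of the robot, y to its left, z up, the work surface at z = 0. Lengths are in m, angles in rad, forces in N, time in s.
With the tool pointing down it reaches from about 0.425 to 0.925 m from the base axis. Payload 6.8 kg.
Tool frame: the origin (TCP) lies at the very end of the fingers, on their centre line; the grasp point (between the pads) lies 19 mm behind it; z points along the fingers, y is the line along which they close (so a half turn about z gives the same grasp; the last joint's range is limited). The gripper opens to 85 mm and grips with 20 to 120 N. Pads are 22 mm wide; open, the fingers measure 114 mm over their backs; the gripper's body (76 mm by 85 mm) begins 54 mm behind the grasp point. The pads swing forward as they close: fully open they stand 13 mm farther back than shut.
Start: joints at [-1.241, 0.477, 0.022, 1.555, -0.011, 1.109, -0.083], TCP at [0.286, 0.611, 0.231] pointing down, gripper open.
Joint ranges: [-2.96, 2.96], [-0.34, 2.1], [-1.41, 1.46], [0.24, 2.44], [-1.37, 4.51], [0.17, 1.92], [-2.96, 2.96]. Speed limits (rad/s): [2.39, 2.39, 3.14, 3.14, 3.14, 3.14, 3.14].

INTERFACE

Orientations are given as a rotation vector (axis times angle).
In Python, from bench import monitor, optics, r gives the robot as it stands.
- The arm moves only by the shell command python3 -m crank 'ROWS' [OPENING] [FORCE]. ROWS is JSON, a list of rows, each a list of 2 entries, a list of its own where there are three numbers: the shift along the tool's x, y, z in cm, then the turn, a rotation vector about the tool's x, y, z in rad. A call has 1 to 5 rows; each row shifts and turns the commanded pose from where the row before left it, along the tool's axes as they then stand; what a row does not reach is not made up. A row lasts 1/10 s, in which the tool goes at most 50 mm and 8.59 degrees, less where a joint would pass 70% of its speed; a pose out of reach is approached as far as the arm can. A call is refused whole if a number of a shift passes 5 or a number of a turn 0.15, either way. A call with a gripper value outside its range is refused whole. OPENING is the finger opening in cm, from 0 to 8.54, set as the call begins (- or left out, the last holds). The fingers move at their own pace and stop on an object; FORCE is the grip in N (left out, the last holds). Time passes only in rows, so rows that do not move let the fingers close. It gives the time, the measured TCP pose, the force, the opening and the grip force at its end, in the units of the state.
- monitor.get_obs(): the state, without advancing time (a new reading comes with each control period).
- optics.grab_frame(name): name is "scene" or "top" or "wrist"; returns (picture, depth): 420x560x3 uint8, red, green, blue; 420x560 float32, m along the optical axis (not along the pixel's ray), 0 where there is no reading.
- optics.camera_model(name): a dict with "vertical_fov" (degrees; the focal length in pixels is half the picture's height over the tangent of half this angle, whatever the lens; pixels are square), "cx", "cy" (the principal point, pixels), "D" ([k1, k2, p1, p2, k3] as OpenCV has them; the pictures are not rectified), "R" (3x3) and "t" (3): a world point X has camera coordinates R X + t; the wrist camera has in their place "hand_eye" (4x4, takes a point from camera to tool coordinates, whose origin is the TCP and whose axes are the flange's). Camera axes: x right, y down, z forward; pixel columns grow to the right and rows downward; lengths in m; the calibration is good to about 2 mm. A picture is of the moment at which its call begins: read the wrist's pose just before it. camera_model takes no time and is no camera call.
- r.hand_in(): hands the job in; it is judged then, once.
The state is a dict: "clock": time; "joints": joint angles; "qvel": joint speeds; "tau": joint torques, N m; "tcp_pos": TCP position; "orientation": TCP orientation; "contact_force": force on the tool from outside, world axes, zero at the start; "moment": the same for the moment, N m; "grip_width": finger opening in m; "gripper_force": force on a finger pad.
Only numpy, scipy, OpenCV 4.12 (cv2) and the standard library are available. Lean on these libraries where they do the work, as an engineer would, in place of code of your own. Each camera call takes 0.05 s, during which the arm holds its last target. There are 200 camera calls.

## Working session

There is one attempt and no reset: what is moved stays moved. The work goes in short steps, Python scripts to look and compute and a shell command to move; the robot and the scene stay as the last step left them, time stands still between calls to the robot, and variables do not carry over. Pictures are saved under pics/ and viewed, at most 10 in all, crops included, and the job is handed in when it is done.

```bash
ls; mkdir -p pics; python3 - <<'E'
from bench import monitor, optics, r
import cv2
o=monitor.get_obs();print(o)
for n in("scene","top"):
    im,d=optics.grab_frame(n);cv2.imwrite(f"pics/{n}0.png",im[:,:,::-1]);
    import numpy as np;np.savez(f"pics/{n}0.npz",im=im,d=d)
    print(optics.camera_model(n))
print(optics.camera_model("wrist"))
E
```

```text
pics
{'clock': 0.0, 'joints': array([-1.24110506,  0.47780629,  0.02235775,  1.55644349, -0.01149447,
        1.10928059, -0.08311655]), 'qvel': array([-0.00035024, -0.00057845,  0.00094469,  0.00087459, -0.00177894,
        0.00116211, -0.00015362]), 'tau': array([ 2.90446669e-04, -5.96472967e+01,  1.60828885e+00, -2.81193334e+01,
        1.25757518e-02,  9.57451179e-03,  3.39736653e-05]), 'tcp_pos': array([0.2859372 , 0.61080235, 0.23032527]), 'orientation': array([-6.82161236e-01, -3.06638200e+00,  2.81506971e-03]), 'contact_force': array([-0.17079533, -0.10576611,  0.44168377]), 'moment': array([-0.02042369, -0.01134101,  0.01973094]), 'gripper_force': 0.0, 'grip_width': 0.08539807823569018}
{'vertical_fov': 48.85712519535529, 'cx': 283.62677488897054, 'cy': 212.9686503096063, 'D': array([-0.01224911,  0.        ,  0.        ,  0.        ,  0.        ]), 'R': array([[ 0.34027662,  0.94032294, -0.00214181],
       [ 0.64476328, -0.23497859, -0.7273688 ],
       [-0.68446485,  0.24612564, -0.68624342]]), 't': array([-0.16706871, -0.28476865,  1.86012225])}
{'vertical_fov': 46.55198
[... 159 characters left out ...]
289065, -0.99989611, -0.00644912],
       [-0.99570784, -0.01224496, -0.09173856],
       [ 0.09165006,  0.007604  , -0.99576224]]), 't': array([-0.005677  ,  0.54701399,  1.62458671])}
{'vertical_fov': 67.57216335228708, 'cx': 276.6598213655729, 'cy': 208.48158893997933, 'D': array([0.00607891, 0.        , 0.        , 0.        , 0.        ]), 'hand_eye': array([[ 4.53048607e-04, -9.48271904e-01, -3.17458960e-01,
         8.17644155e-02],
       [ 9.99999390e-01,  7.49365909e-04, -8.11299535e-04,
         1.57736363e-04],
       [ 1.00722548e-03, -3.17458399e-01,  9.48271665e-01,
        -1.44185338e-01],
       [ 0.00000000e+00,  0.00000000e+00,  0.00000000e+00,
         1.00000000e+00]])}
```

View pics/top0.png

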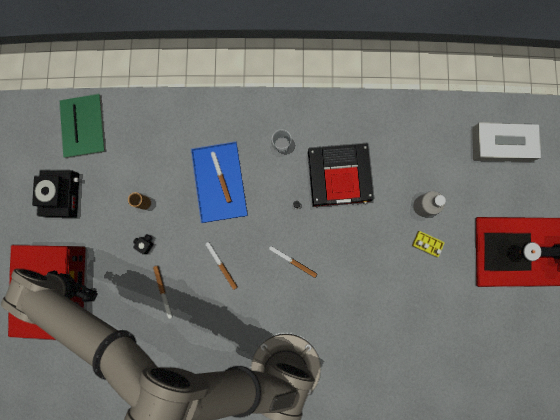

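View pics/scene0.png

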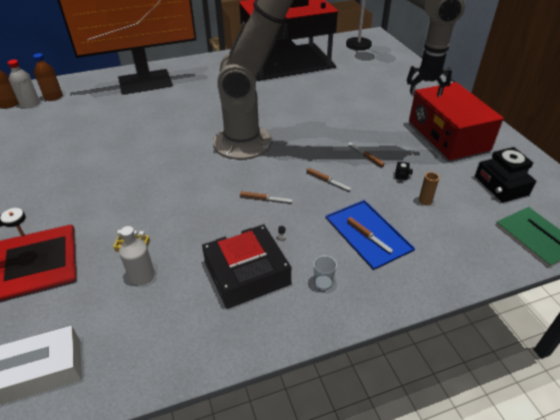

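The top view shows the tray at (219,182) holding the target spatula, with its handle at (225,190) and blade tip at (213,153). The hatch is at (343,183), its notch at about (345,201), the vial at (297,204) and the beaker at (283,142). Next I'll measure these.

```bash
cat > h.py <<'E'
import numpy as np, cv2
from scipy.spatial.transform import Rotation as Ro
from bench import monitor, optics, r
def K(m,h=420):
    f=h/2/np.tan(np.radians(m["vertical_fov"]/2));return np.array([[f,0,m["cx"]],[0,f,m["cy"]],[0,0,1]])
def cam(name,o=None):
    m=optics.camera_model(name)
    if name!="wrist":return K(m),m["D"],m["R"],m["t"]
    T=np.eye(4);T[:3,:3]=Ro.from_rotvec(o["orientation"]).as_matrix();T[:3,3]=o["tcp_pos"]
    W=np.linalg.inv(T@m["hand_eye"]);return K(m),m["D"],W[:3,:3],W[:3,3]
def plane(px,z,c):
    k,D,R,t=c;p=cv2.undistortPoints(np.float64(px).reshape(-1,1,2),k,D)[:,0]
    d=np.c_[p,np.ones(len(p))]@R;C=-R.T@t
    return C+d*((z-C[2])/d[:,2])[:,None]
def mask(im,lo,hi,roi=None):
    m=cv2.inRange(cv2.cvtColor(im,cv2.COLOR_RGB2HSV),lo,hi)
    if roi:
        q=np.zeros_like(m);a,b,c,d=roi;q[b:d,a:c]=m[b:d,a:c];m=q
    return m
def rect(m):
    c=max(cv2.findContours(m,cv2.RETR_EXTERNAL,cv2.CHAIN_APPROX_NONE)[0],key=cv2.contourArea)
    return c[:,0],cv2.boxPoints(cv2.minAreaRect(c))
E
python3 - <<'E'
from h import *
im=np.load("pics/top0.npz")["im"];c=cam("top");np.set_printoptions(precision=4,suppress=True)
def show(n,m,z):
    p,b=rect(m);P=plane(b,z,c);mid=P.mean(0);e=P[1]-P[0],P[2]-P[1]
    print(n,mid,[(round(np.linalg.norm(v),4),round(np.degrees(np.arctan2(v[1],v[0])),1)) for v in e])
show("tray",mask(im,(105,120,60),(130,255,255)),.012)
show("handle",mask(im,(5,80,40),(20,255,255),(195,150,245,215)),.023)
show("blade",mask(im,(0,0,150),(180,70,255),(205,145,230,185)),.013)
show("hatch",mask(im,(0,150,80),(4,255,255),(310,150,375,205))|mask(im,(175,150,80),(180,255,255),(310,150,375,205)),.080)
show("unit",mask(im,(0,0,0),(180,255,60),(305,140,376,210)),.08)
o=monitor.get_obs();print(Ro.from_rotvec(o["orientation"]).as_matrix())
E
```

```text
tray [0.6313 0.2364 0.012 ] [(np.float64(0.1625), np.float64(-80.9)), (np.float64(0.2605), np.float64(-170.2))]
handle [0.6077 0.2141 0.023 ] [(np.float64(0.015), np.float64(-69.9)), (np.float64(0.096), np.float64(-159.4))]
blade [0.6964 0.2466 0.013 ] [(np.float64(0.0142), np.float64(-69.8)), (np.float64(0.0824), np.float64(-159.2))]
hatch [ 0.6217 -0.1803  0.08  ] [(np.float64(0.1094), np.float64(-84.4)), (np.float64(0.1022), np.float64(-175.4))]
unit [ 0.6492 -0.1744  0.08  ] [(np.float64(0.2049), np.float64(-83.9)), (np.float64(0.1993), np.float64(-175.2))]
[[-0.9057  0.4239 -0.0006]
 [ 0.4239  0.9057 -0.0015]
 [-0.0001 -0.0016 -1.    ]]
```

Sizes agree with the given dimensions. The spatula axis is at 20.5° yaw with its grip point near (0.636, 0.225), and the unit is at about 5°. I'll rotate the tool so its +x lies along the spatula, then go above the grip point.

```bash
python3 -m crank '[[[0,0,0],[0,0,0.15]],[[0,0,0],[0,0,0.15]],[[0,0,0],[0,0,0.15]],[[0,0,0],[0,0,0.15]],[[0,0,0],[0,0,0.15]]]' 8.5 >/dev/null
python3 -m crank '[[[0,0,0],[0,0,0.15]],[[0,0,0],[0,0,0.15]],[[0,0,0],[0,0,0.15]],[[0,0,0],[0,0,0.15]],[[0,0,0],[0,0,0.15]]]' >/dev/null
python3 -m crank '[[[0,0,0],[0,0,0.15]],[[0,0,0],[0,0,0.15]],[[0,0,0],[0,0,0.15]],[[0,0,0],[0,0,0.15]],[[0,0,0],[0,0,0.15]]]' >/dev/null
python3 -m crank '[[[1.9,4.8,0],[0,0,0.1]],[[1.9,4.8,0],[0,0,0]],[[1.9,4.8,0],[0,0,0]],[[1.9,4.8,0],[0,0,0]],[[1.9,4.8,0],[0,0,0]]]'
python3 -m crank '[[[1.9,4.8,0],[0,0,0]],[[1.9,4.8,0],[0,0,0]],[[1.9,4.8,0],[0,0,0]],[[0,0,0],[0,0,0]],[[0,0,0],[0,0,0]]]'
```

```text
clock: 2.1
tcp_pos: [0.4573, 0.427, 0.231]
orientation: [3.092, 0.553, -0.001]
contact_force: [0.7, 0.6, -0.2]
grip_width: 0.085
gripper_force: 0.0
clock: 2.6
tcp_pos: [0.5574, 0.3152, 0.231]
orientation: [3.093, 0.547, -0.001]
contact_force: [0.0, -0.1, -0.2]
grip_width: 0.085
gripper_force: 0.0
```

```bash
cat >> h.py <<'E'
def delta(target,yaw=None):
    o=monitor.get_obs();R=Ro.from_rotvec(o["orientation"]).as_matrix()
    y=np.degrees(np.arctan2(R[1,0],R[0,0]));tilt=R[2,:2]
    print("cm",np.round(100*R.T@(np.array(target)-o["tcp_pos"]),2),"yaw",round(y,2),"tilt",tilt.round(4), "" if yaw is None else "turnz %.3f"%np.radians(y-yaw),"j",o["joints"].round(2))
E
python3 -c "
from h import *
delta([.636,.225,.15],20.5)"
```

```text
cm [ 4.29 11.16  8.1 ] yaw 20.06 tilt [-0.0005  0.0004] turnz -0.008 j [-1.05  0.48  0.62  1.67 -0.3   1.09 -1.57]
```

```bash
python3 -m crank '[[[1.5,3.7,0],[0,0,-0.008]],[[1.4,3.7,2],[0,0,0]],[[1.4,3.7,3],[0,0,0]],[[0,0,3],[0,0,0]],[[0,0,0],[0,0,0]]]'
python3 -m crank '[[[0,0,0],[0,0,0]],[[0,0,0],[0,0,0]]]' >/dev/null
python3 - <<'E'
from h import *
np.set_printoptions(precision=4,suppress=True)
o=monitor.get_obs();im,d=optics.grab_frame("wrist");cv2.imwrite("pics/w1.png",im[:,:,::-1]);c=cam("wrist",o);np.savez("pics/w1.npz",im=im)
for n,lo,hi,z in(("handle",(5,80,40),(20,255,255),.023),("blade",(0,0,150),(180,60,255),.014)):
    p,b=rect(mask(im,lo,hi));P=plane(b,z,c);e=P[1]-P[0],P[2]-P[1]
    print(n,P.mean(0),[(round(np.linalg.norm(v),4),round(np.degrees(np.arctan2(v[1],v[0])),1)) for v in e],b.tolist())
delta([.636,.225,.15],20.5)
E
```

```text
clock: 3.1
tcp_pos: [0.6325, 0.2284, 0.1466]
orientation: [3.089, 0.566, -0.013]
contact_force: [-1.5, 2.0, -0.9]
grip_width: 0.0849
gripper_force: 0.0
handle [0.5831 0.2082 0.023 ] [(np.float64(0.0133), np.float64(-69.1)), (np.float64(0.044), np.float64(-158.5))] [[272.0, 234.0], [286.0, 234.0], [286.0, 275.0], [272.0, 275.0]]
blade [0.6221 0.2229 0.014 ] [(np.float64(0.4328), np.float64(-69.1)), (np.float64(0.3591), np.float64(-143.2))] [[6.103515625e-05, 0.0], [558.9999389648438, 0.0], [558.9999389648438, 356.99993896484375], [6.103515625e-05, 356.99993896484375]]
cm [-0.22  0.51  0.31] yaw 20.89 tilt [ 0.0027 -0.001 ] turnz 0.007 j [-0.83  0.61  0.57  1.65 -0.38  0.99 -1.33]
```

View pics/w1.png

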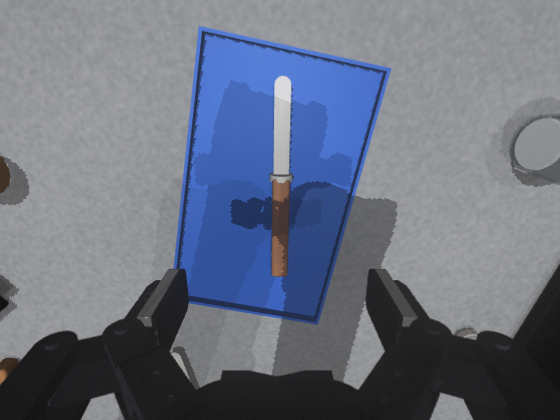

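The wrist view shows the handle from (281,178) back to (280,276) and the blade tip at (283,76). I'll measure these two ends on planes.

```bash
python3 - <<'E'
from h import *
np.set_printoptions(precision=4,suppress=True)
o=monitor.get_obs();c=cam("wrist",o)
H=plane([[281,180],[280,276]],.023,c);T=plane([[283,76]],.014,c)
print(H,T,np.linalg.norm(H[0]-H[1]))
u=T[0]-H[1];u[2]=0;L=np.linalg.norm(u);u/=L;yaw=np.degrees(np.arctan2(u[1],u[0]))
g=T[0]-.098*u;g2=H[1]+.08*u;print(L,yaw,g,g2)
g=(g+g2)/2;g[2]=.008;delta(g,yaw)
E
```

```text
[[0.6533 0.233  0.023 ]
 [0.562  0.1987 0.023 ]] [[0.7347 0.2626 0.014 ]] 0.09751502283918231
0.18412815245050732 20.303714454420128 [0.6428 0.2286 0.014 ] [0.637  0.2265 0.023 ]
cm [ 0.2   0.43 14.52] yaw 20.89 tilt [ 0.0027 -0.001 ] turnz 0.010 j [-0.83  0.61  0.57  1.65 -0.38  0.99 -1.33]
```

```bash
python3 -m crank '[[[0.1,0.4,3],[0,0,0.01]],[[0,0,4],[0,0,0]],[[0,0,4],[0,0,0]],[[0,0,2],[0,0,0]],[[0,0,0],[0,0,0]]]'
python3 -m crank '[[[0,0,0],[0,0,0]],[[0,0,0],[0,0,0]]]'
python3 -c "
from h import *
delta([.640,.2275,.008],20.4)"
```

```text
clock: 3.85
tcp_pos: [0.6363, 0.2257, 0.0194]
orientation: [3.092, 0.552, -0.006]
contact_force: [-0.8, -0.1, -0.1]
grip_width: 0.085
gripper_force: 0.0
clock: 4.05
tcp_pos: [0.6399, 0.2257, 0.0238]
orientation: [-3.092, -0.55, -0.006]
contact_force: [0.4, 0.1, -0.6]
grip_width: 0.0846
gripper_force: 0.0
cm [ 0.06 -0.17  1.58] yaw 20.18 tilt [ 0.004  -0.0003] turnz -0.004 j [-0.76  0.77  0.49  1.71 -0.48  0.78 -1.26]
```

```bash
python3 -m crank '[[[0,-0.1,0.8],[0,0,0]],[[0,0,0.7],[0,0,0]],[[0,0,0],[0,0,0]],[[0,0,0],[0,0,0]]]'
python3 -m crank '[[[0,0,0],[0,0,0]],[[0,0,0],[0,0,0]],[[0,0,0],[0,0,0]],[[0,0,0],[0,0,0]],[[0,0,0],[0,0,0]]]' 0.5 100
python3 -m crank '[[[0,0,0],[0,0,0]],[[0,0,0],[0,0,0]],[[0,0,0],[0,0,0]]]'
```

```text
clock: 4.45
tcp_pos: [0.6377, 0.2256, 0.006]
orientation: [3.093, 0.55, -0.001]
contact_force: [-0.6, -0.1, 0.9]
grip_width: 0.0851
gripper_force: 0.0
clock: 4.95
tcp_pos: [0.6381, 0.2258, 0.0067]
orientation: [-3.093, -0.55, -0.0]
contact_force: [-3.6, -0.5, 3.8]
grip_width: 0.0133
gripper_force: 100.5
clock: 5.25
tcp_pos: [0.6382, 0.2258, 0.0067]
orientation: [-3.093, -0.55, -0.001]
contact_force: [-0.3, 0.0, 6.6]
grip_width: 0.0137
gripper_force: 99.4
```

```bash
python3 -m crank '[[[0,0,-2],[0,0,0]],[[0,0,-4],[0,0,0]],[[0,0,-4],[0,0,0]],[[0,0,-4],[0,0,0]],[[0,0,-2],[0,0,0]]]'
python3 -m crank '[[[-3,3,0],[0,0,0.13]],[[-3,3,0],[0,0,0.13]],[[0,0,0],[0,0,0]],[[0,0,0],[0,0,0]]]'
python3 -c "
from h import *
delta([.42,-.196,.15],5.1)"
```

```text
clock: 5.75
tcp_pos: [0.6393, 0.2258, 0.1697]
orientation: [-3.092, -0.549, -0.006]
contact_force: [0.5, -0.2, -1.3]
grip_width: 0.0137
gripper_force: 98.9
clock: 6.15
tcp_pos: [0.5968, 0.1504, 0.1661]
orientation: [-3.138, -0.142, 0.001]
contact_force: [1.2, 0.9, -0.2]
grip_width: 0.0132
gripper_force: 98.9
cm [-20.74  32.9    1.62] yaw 5.18 tilt [-0.0007 -0.0002] turnz 0.001 j [-0.84  0.52  0.67  1.8  -0.39  0.96 -1.48]
```

```bash
python3 -m crank '[[[-2.6,4.1,0],[0,0,0]],[[-2.6,4.1,0],[0,0,0]],[[-2.6,4.1,0],[0,0,0]],[[-2.6,4.1,0],[0,0,0]],[[-2.6,4.1,0],[0,0,0]]]' >/dev/null
python3 -m crank '[[[-2.6,4.1,0],[0,0,0]],[[-2.6,4.1,0],[0,0,0]],[[-2.6,4.1,0],[0,0,0]],[[0,0,0],[0,0,0]],[[0,0,0],[0,0,0]]]' 
python3 -m crank '[[[0,0,0],[0,0,0]],[[0,0,0],[0,0,0]]]'>/dev/null
python3 - <<'E'
from h import *
o=monitor.get_obs();im,d=optics.grab_frame("wrist");cv2.imwrite("pics/w2.png",im[:,:,::-1]);np.savez("pics/w2.npz",im=im,d=d,p=o["tcp_pos"],q=o["orientation"])
delta([.42,-.196,.15],5.1)
E
```

```text
clock: 7.15
tcp_pos: [0.421, -0.1948, 0.1665]
orientation: [3.138, 0.142, 0.001]
contact_force: [1.1, 1.1, -1.5]
grip_width: 0.0137
gripper_force: 98.9
cm [-0.16  0.29  1.62] yaw 5.45 tilt [-0.0001  0.    ] turnz 0.006 j [-0.39  0.27  0.81  2.15 -0.27  0.82 -0.89]
```

View pics/w2.png

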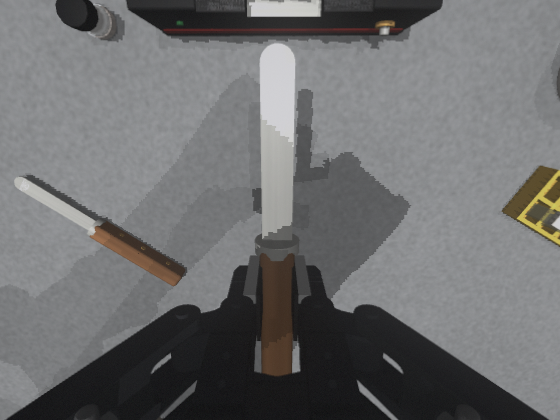

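The notch floor shows at the top, cols 248–321 with its front edge near row 16. The blade tip is at (278,44), and the blade lies along tool x.

```bash
python3 - <<'E'
from h import *
np.set_printoptions(precision=4,suppress=True)
f=np.load("pics/w2.npz");im=f["im"];c=cam("wrist",dict(tcp_pos=f["p"],orientation=f["q"]))
m=mask(im,(0,0,150),(180,60,255),(200,0,380,30));p,b=rect(m)
x0,y0,w,h=cv2.boundingRect(p);print(x0,y0,w,h)
for rr in range(0,24,3):
    s=p[p[:,1]==rr]; print(rr,s[:,0].min() if len(s) else None,s[:,0].max() if len(s) else None,end="; ")
E_=plane([[x0,y0+h-.5],[x0+w,y0+h-.5]],.064,c);print(E_,np.linalg.norm(E_[0]-E_[1]))
T=plane([[278.,43.5],[277.5,235]],f["p"][2]+.0073,c);print("tip",T,np.linalg.norm(T[0]-f["p"]))
v=T[0]-T[1];print("blade yaw",np.degrees(np.arctan2(v[1],v[0])),"notch yaw",np.degrees(np.arctan2(*(E_[0]-E_[1])[[1,0]]))-90)
print(f["d"][60,278],f["d"][220,278],f["d"][100:102,270:285].mean())
k,D,R,t=c
for px in((278,50),(278,130),(278,220)):
    d=f["d"][px[1],px[0]];q=np.append(cv2.undistortPoints(np.float64([[px]]),k,D)[0,0],1)*d;print("blade pt",R.T@(q-t))
print(E_.mean(0),f["p"])
E
```

```text
249 0 72 17
0 255 319; 3 249 319; 6 251 319; 9 251 320; 12 251 319; 15 251 319; 18 None None; 21 None None; [[ 0.557  -0.1608  0.064 ]
 [ 0.5617 -0.21    0.064 ]] 0.049361759024039845
tip [[ 0.5248 -0.1834  0.1735]
 [ 0.444  -0.191   0.1735]] 0.10398940438613803
blade yaw 5.403136823813614 notch yaw 5.491878259664674
0.12316095 0.14497724 0.12789409
blade pt [ 0.5222 -0.1836  0.1758]
blade pt [ 0.4923 -0.1866  0.1749]
blade pt [ 0.452  -0.1905  0.1746]
[ 0.5593 -0.1854  0.064 ] [ 0.4215 -0.1928  0.1662]
```

```bash
python3 -m crank '[[[0,0.3,2],[0,0,0]],[[0,0.23,3],[0,0,0]],[[0,0,3],[0,0,0]],[[0,0,2],[0,0,0]],[[0,0,0.6],[0,0,0]]]'>/dev/null
python3 -m crank '[[[0,0,0],[0,0,0]],[[0,0,0],[0,0,0]],[[0,0,0],[0,0,0]],[[0,0,0],[0,0,0]]]'
cat > look.py <<'E'
from h import *
import sys
np.set_printoptions(precision=4,suppress=True)
o=monitor.get_obs();im,d=optics.grab_frame("wrist");c=cam("wrist",o);k,D,R,t=c
cv2.imwrite("pics/"+sys.argv[1],im[:,:,::-1])
def pt(px):
    q=np.append(cv2.undistortPoints(np.float64([[px]]),k,D)[0,0],1)*np.median(d[px[1]-1:px[1]+2,px[0]-1:px[0]+2]);return R.T@(q-t)
for px in((278,52),(278,90),(278,130),(278,170),(278,220)):print("blade pt",pt(px))
print(o["tcp_pos"],o["contact_force"],R.shape)
delta(o["tcp_pos"],5.5)
E
python3 look.py w3.png
```

```text
clock: 8.3
tcp_pos: [0.4216, -0.1996, 0.0611]
orientation: [3.138, 0.145, 0.003]
contact_force: [0.0, 0.2, -0.6]
grip_width: 0.0135
gripper_force: 98.9
blade pt [ 0.5217 -0.1908  0.0705]
blade pt [ 0.508  -0.1921  0.0701]
blade pt [ 0.4923 -0.1936  0.0699]
blade pt [ 0.4755 -0.1952  0.0704]
blade pt [ 0.4523 -0.1974  0.0703]
[ 0.4216 -0.1996  0.0611] [ 0.0296  0.2137 -0.5955] (3, 3)
cm [ 0.01  0.01 -0.02] yaw 5.28 tilt [0.0015 0.0002] turnz -0.004 j [-0.21  0.47  0.64  2.21 -0.5   0.6  -0.67]
```

View pics/w3.png

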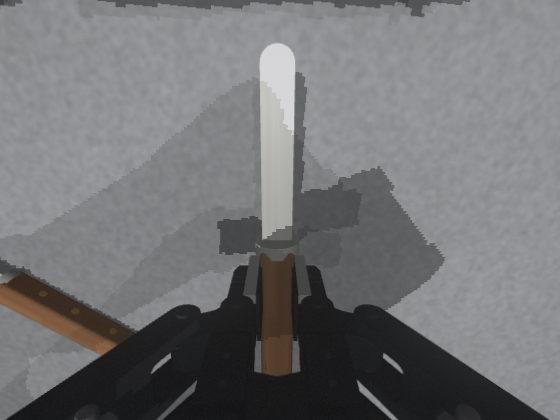

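The blade's top is at z≈0.070, so 1 mm low of that will centre it in the gap. It's laterally within 2 mm. Next I'll insert.

```bash
python3 -m crank '[[[0.5,-0.15,0.1],[0,0,0]],[[1,0,0],[0,0,0]],[[1,0,0],[0,0,0]],[[1,0,0],[0,0,0]],[[0.3,0,0],[0,0,0]]]'
python3 -m crank '[[[0,0,0],[0,0,0]],[[0.8,0,0],[0,0,0]],[[0.8,0,0],[0,0,0]],[[0.6,0,0],[0,0,0]],[[0,0,0],[0,0,0]]]'
python3 -m crank '[[[0,0,0],[0,0,0]],[[0,0,0],[0,0,0]]]'
python3 look.py w4.png
```

```text
clock: 8.85
tcp_pos: [0.4606, -0.1944, 0.0593]
orientation: [3.138, 0.146, 0.002]
contact_force: [0.5, -0.1, 0.4]
grip_width: 0.0135
gripper_force: 98.9
clock: 9.35
tcp_pos: [0.4818, -0.1924, 0.0594]
orientation: [3.138, 0.146, 0.001]
contact_force: [0.6, -0.4, -1.3]
grip_width: 0.0137
gripper_force: 98.9
clock: 9.55
tcp_pos: [0.48, -0.1926, 0.0592]
orientation: [-3.138, -0.143, 0.001]
contact_force: [-0.5, -0.2, -1.2]
grip_width: 0.0137
gripper_force: 98.9
blade pt [ 0.5783 -0.184   0.0814]
blade pt [ 0.5664 -0.1852  0.0684]
blade pt [ 0.5508 -0.1867  0.0684]
blade pt [ 0.5339 -0.1883  0.068 ]
blade pt [ 0.5109 -0.1904  0.0686]
[ 0.48   -0.1926  0.0592] [-0.5051 -0.1944 -1.2406] (3, 3)
cm [-0. -0.  0.] yaw 5.23 tilt [-0.0003 -0.0002] turnz -0.005 j [-0.23  0.54  0.63  2.1  -0.52  0.66 -0.73]
```

View pics/w4.png

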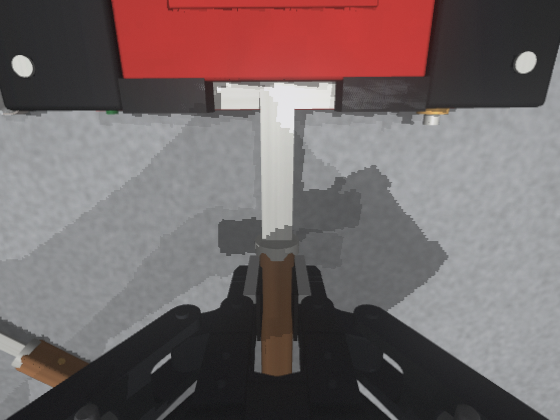

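The blade is in the notch: the tip, inside cols 214–336 of the notch, is about 24 mm past the front face, and no force shows. Now I'll pry up along the arc about the hinge.

```bash
python3 -m crank '[[[0.3,0,-0.3],[0,0,0]],[[0,0,-0.45],[0,0,0]],[[0,0,-0.45],[0,0,0]],[[0.05,0,-0.9],[0,0,0]],[[0.14,0,-0.87],[0,0,0]]]'
python3 -m crank '[[[0.23,0,-0.85],[0,0,0]],[[0.31,0,-0.83],[0,0,0]],[[0,0,0],[0,0,0]],[[0,0,0],[0,0,0]],[[0,0,0],[0,0,0]]]'
python3 look.py w5.png
python3 -c "
from h import *
im,d=optics.grab_frame('scene');cv2.imwrite('pics/s5.png',cv2.resize(im[190:330,150:350,::-1],None,fx=3,fy=3))"
```

```text
clock: 10.1
tcp_pos: [0.4846, -0.192, 0.0895]
orientation: [-3.138, -0.144, 0.002]
contact_force: [-1.4, -0.5, -1.8]
grip_width: 0.0134
gripper_force: 98.5
clock: 10.6
tcp_pos: [0.4914, -0.1917, 0.106]
orientation: [3.138, 0.144, 0.002]
contact_force: [0.2, 0.8, -0.6]
grip_width: 0.0136
gripper_force: 98.8
blade pt [ 0.5903 -0.1829  0.1238]
blade pt [ 0.5775 -0.1842  0.1229]
blade pt [ 0.5622 -0.1856  0.1153]
blade pt [ 0.5452 -0.1872  0.1146]
blade pt [ 0.522  -0.1894  0.1148]
[ 0.4914 -0.1917  0.106 ] [ 0.1931  0.7641 -0.5946] (3, 3)
cm [ 0.03  0.   -0.01] yaw 5.27 tilt [0.0007 0.0002] turnz -0.004 j [-0.29  0.48  0.7   2.05 -0.45  0.76 -0.79]
```

View pics/s5.png

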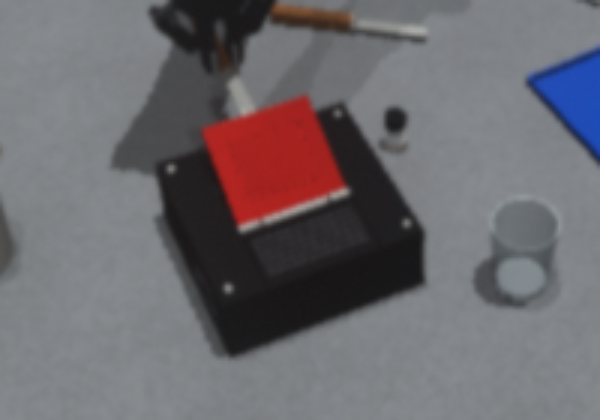

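The hatch is lifting as predicted (front edge up near (260,110) in the crop), with the vial and beaker untouched. I'll continue the arc.

```bash
python3 -m crank '[[[0.39,0,-0.79],[0,0,0]],[[0.47,0,-0.75],[0,0,0]],[[0.54,0,-0.7],[0,0,0]],[[0.61,0,-0.64],[0,0,0]],[[0.67,0,-0.58],[0,0,0]]]'
python3 -m crank '[[[0.72,0,-0.51],[0,0,0]],[[0.77,0,-0.43],[0,0,0]],[[0.81,0,-0.35],[0,0,0]],[[0.84,0,-0.27],[0,0,0]],[[0.86,0,-0.19],[0,0,0]]]'
python3 -m crank '[[[0.88,0,-0.1],[0,0,0]],[[0.88,0,0],[0,0,0]],[[0,0,0],[0,0,0]],[[0,0,0],[0,0,0]],[[0,0,0],[0,0,0]]]'
python3 look.py w6.png
python3 -c "
from h import *
im,d=optics.grab_frame('scene');cv2.imwrite('pics/s6.png',cv2.resize(im[190:330,150:350,::-1],None,fx=3,fy=3))"
```

```text
clock: 11.2
tcp_pos: [0.518, -0.1892, 0.1411]
orientation: [3.138, 0.144, 0.0]
contact_force: [-2.8, -0.8, -0.6]
grip_width: 0.0139
gripper_force: 98.7
clock: 11.7
tcp_pos: [0.5583, -0.1855, 0.1582]
orientation: [3.138, 0.144, 0.001]
contact_force: [-3.0, -0.3, 1.3]
grip_width: 0.0137
gripper_force: 98.9
clock: 12.2
tcp_pos: [0.5747, -0.184, 0.1588]
orientation: [-3.138, -0.144, -0.0]
contact_force: [-0.1, 1.1, -0.9]
grip_width: 0.0135
gripper_force: 98.9
blade pt [ 0.6737 -0.1753  0.1758]
blade pt [ 0.6611 -0.1765  0.1674]
blade pt [ 0.6455 -0.178   0.168 ]
blade pt [ 0.6286 -0.1796  0.1678]
blade pt [ 0.6053 -0.1817  0.1676]
[ 0.5747 -0.184   0.1588] [-0.1312  1.0807 -0.8702] (3, 3)
cm [0.01 0.   0.  ] yaw 5.24 tilt [ 0.0001 -0.0001] turnz -0.004 j [-0.32  0.53  0.72  1.84 -0.43  0.94 -0.89]
```

View pics/s6.png

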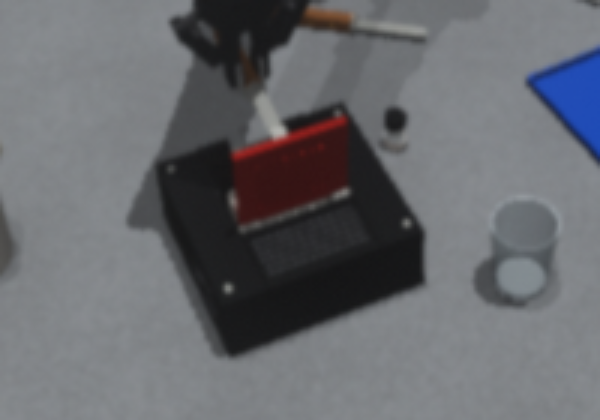

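The hatch is just past upright. I'll go on to the stop in small steps, watching the force.

```bash
python3 -m crank '[[[0.8,0,0.05],[0,0,0]],[[0.4,0,0.05],[0,0,0]],[[0,0,0],[0,0,0]],[[0,0,0],[0,0,0]]]'
python3 -m crank '[[[0.25,0,0],[0,0,0]],[[0,0,0],[0,0,0]]]'
python3 -m crank '[[[0.25,0,0],[0,0,0]],[[0,0,0],[0,0,0]]]'
```

```text
clock: 12.7
tcp_pos: [0.5871, -0.1827, 0.1578]
orientation: [3.138, 0.145, 0.001]
contact_force: [-0.2, 0.6, -0.1]
grip_width: 0.0134
gripper_force: 98.8
clock: 12.9
tcp_pos: [0.5892, -0.1825, 0.1577]
orientation: [-3.138, -0.144, 0.001]
contact_force: [-0.1, -0.1, -0.7]
grip_width: 0.0136
gripper_force: 98.8
clock: 13.1
tcp_pos: [0.5917, -0.1822, 0.1578]
orientation: [-3.138, -0.144, 0.001]
contact_force: [-1.6, -0.9, -0.9]
grip_width: 0.0133
gripper_force: 98.8
```

```bash
python3 -m crank '[[[0.2,0,0],[0,0,0]],[[0,0,0],[0,0,0]]]'
python3 -m crank '[[[0.2,0,0],[0,0,0]],[[0,0,0],[0,0,0]]]'
python3 -m crank '[[[0.2,0,0],[0,0,0]],[[0,0,0],[0,0,0]]]'
python3 -c "
from h import *
im,d=optics.grab_frame('scene');c=cam('scene');np.savez('pics/s7.npz',im=im,d=d)
k,D,R,t=c
for h in ((0,10),(174,180)):
  pass
m=mask(im,(0,120,30),(6,255,255),(215,220,275,275))|mask(im,(174,120,30),(180,255,255),(215,220,275,275))
v,u=np.where((m>0)&(d>0));q=cv2.undistortPoints(np.float64(np.c_[u,v]).reshape(-1,1,2),k,D)[:,0]
P=(np.c_[q,np.ones(len(q))]*d[v,u][:,None]-t)@R
P-=np.array([.5593,-.1854,0]);a=np.radians(5.4)
x=P[:,0]*np.cos(a)+P[:,1]*np.sin(a);z=P[:,2]
for lo in np.arange(.08,.2,.015):
  s=(z>lo)&(z<lo+.015)
  if s.sum()>5:print(round(lo+.0075,4),s.sum(),np.median(x[s]).round(4))
"
```

```text
clock: 13.3
tcp_pos: [0.5932, -0.1822, 0.1577]
orientation: [-3.138, -0.144, 0.002]
contact_force: [-2.8, 0.9, -0.4]
grip_width: 0.0134
gripper_force: 98.9
clock: 13.5
tcp_pos: [0.5934, -0.1823, 0.1573]
orientation: [-3.137, -0.143, 0.007]
contact_force: [-9.0, 1.0, 2.0]
grip_width: 0.0138
gripper_force: 99.2
clock: 13.7
tcp_pos: [0.5936, -0.1823, 0.1569]
orientation: [-3.136, -0.142, 0.012]
contact_force: [-14.1, 0.5, 4.6]
grip_width: 0.0135
gripper_force: 99.5
0.0875 50 0.1156
0.1025 83 0.1199
0.1175 89 0.1246
0.1325 94 0.1286
0.1475 91 0.1331
0.1625 104 0.1371
0.1775 170 0.1402
0.1925 14 0.1405
```

The force jump at the stop (14 N) and the measured lean (atan 0.287 ≈ 16° past upright, 1.85 rad) agree that the hatch is fully back. Next I'll withdraw the blade.

```bash
python3 -m crank '[[[-1,0,0],[0,0,0]],[[-2,0,0],[0,0,0]],[[-3,0,0],[0,0,0]],[[-4,0,0],[0,0,0]],[[-3,0,-2],[0,0,0]]]'
python3 -m crank '[[[0,0,-3],[0,0,0]],[[0,0,0],[0,0,0]],[[0,0,0],[0,0,0]],[[0,0,0],[0,0,0]]]'
python3 look.py w7.png
python3 -c "
from h import *
delta([.638,.2257,.2],20.3)"
```

```text
clock: 14.25
tcp_pos: [0.4655, -0.1934, 0.1765]
orientation: [-3.138, -0.144, 0.004]
contact_force: [-0.8, 0.2, 0.6]
grip_width: 0.0134
gripper_force: 98.8
clock: 14.65
tcp_pos: [0.4686, -0.1933, 0.2075]
orientation: [-3.138, -0.145, -0.001]
contact_force: [-0.0, -0.7, -0.3]
grip_width: 0.0135
gripper_force: 98.9
blade pt [ 0.5687 -0.1845  0.217 ]
blade pt [ 0.555  -0.1858  0.2162]
blade pt [ 0.5394 -0.1873  0.2162]
blade pt [ 0.5225 -0.1889  0.2164]
blade pt [ 0.4994 -0.191   0.2168]
[ 0.4686 -0.1933  0.2075] [-0.0402 -0.6609 -0.2578] (3, 3)
cm [ 0.03 -0.   -0.03] yaw 5.29 tilt [-0.0006  0.    ] turnz -0.004 j [-0.42  0.29  0.83  2.02 -0.27  0.94 -0.93]
cm [ 20.76 -40.16   0.71] yaw 5.29 tilt [-0.0006  0.    ] turnz -0.262 j [-0.42  0.29  0.83  2.02 -0.27  0.94 -0.93]
```

View pics/w7.png

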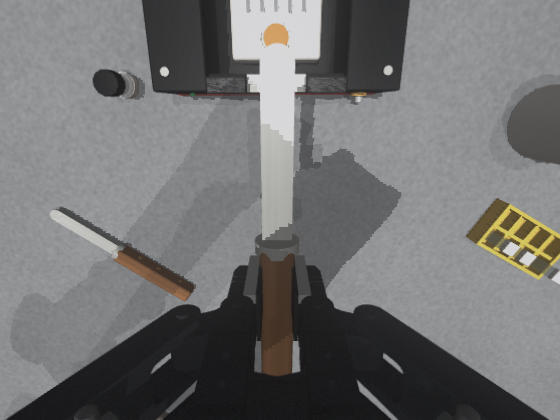

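The bay is open with the white cartridge visible, and the spatula has not slipped in the grip. Back to the tray.

```bash
python3 -m crank '[[[2.08,-4,0],[0,0,0]],[[2.08,-4,0],[0,0,0]],[[2.08,-4,0],[0,0,0]],[[2.08,-4,0],[0,0,0]],[[2.08,-4,0],[0,0,0]]]'>/dev/null
python3 -m crank '[[[2.08,-4,0],[0,0,0]],[[2.08,-4,0],[0,0,0]],[[2.08,-4,0],[0,0,0]],[[2.08,-4,0],[0,0,0]],[[2.08,-4,0],[0,0,0]]]'>/dev/null
python3 -m crank '[[[0,0,0],[0,0,-0.13]],[[0,0,0],[0,0,-0.132]],[[0,0,0],[0,0,0]],[[0,0,0],[0,0,0]],[[0,0,0],[0,0,0]]]'
python3 -c "
from h import *
delta([.636,.226,.03],20.3)"
```

```text
clock: 16.2
tcp_pos: [0.6386, 0.2233, 0.2074]
orientation: [3.093, 0.548, -0.001]
contact_force: [0.0, -1.1, -0.3]
grip_width: 0.0132
gripper_force: 98.9
cm [-0.14 -0.35 17.74] yaw 20.09 tilt [-0.0007  0.0001] turnz -0.004 j [-0.85  0.57  0.62  1.61 -0.36  1.09 -1.35]
```

```bash
python3 -m crank '[[[-0.1,-0.3,4],[0,0,0]],[[0,0,5],[0,0,0]],[[0,0,4],[0,0,0]],[[0,0,3],[0,0,0]],[[0,0,1.7],[0,0,0]]]'
python3 -m crank '[[[0,0,0],[0,0,0]],[[0,0,0],[0,0,0]],[[0,0,1],[0,0,0]],[[0,0,0.7],[0,0,0]],[[0,0,0],[0,0,0]]]'
python3 -m crank '[[[0,0,0.2],[0,0,0]],[[0,0,0],[0,0,0]],[[0,0,0],[0,0,0]]]'
```

```text
clock: 16.7
tcp_pos: [0.635, 0.2255, 0.0279]
orientation: [3.092, 0.55, -0.006]
contact_force: [-0.6, 0.9, -1.3]
grip_width: 0.0136
gripper_force: 98.8
clock: 17.2
tcp_pos: [0.6362, 0.2262, 0.0134]
orientation: [-3.092, -0.553, 0.001]
contact_force: [-1.1, 0.9, -0.8]
grip_width: 0.0136
gripper_force: 98.8
clock: 17.5
tcp_pos: [0.6369, 0.2261, 0.0121]
orientation: [-3.093, -0.553, -0.0]
contact_force: [-0.6, 0.0, 0.6]
grip_width: 0.0134
gripper_force: 98.8
```

```bash
python3 -m crank '[[[0,0,0.25],[0,0,0]],[[0,0,0],[0,0,0]],[[0,0,0],[0,0,0]]]'
python3 -m crank '[[[0,0,0.15],[0,0,0]],[[0,0,0],[0,0,0]],[[0,0,0],[0,0,0]]]'
python3 -m crank '[[[0,0,0.1],[0,0,0]],[[0,0,0],[0,0,0]],[[0,0,0],[0,0,0]]]'
```

```text
clock: 17.8
tcp_pos: [0.6366, 0.2261, 0.0093]
orientation: [-3.093, -0.553, 0.0]
contact_force: [-0.3, -0.6, -0.9]
grip_width: 0.0137
gripper_force: 98.8
clock: 18.1
tcp_pos: [0.6367, 0.2261, 0.0078]
orientation: [3.093, 0.553, -0.0]
contact_force: [0.3, 0.4, -1.2]
grip_width: 0.0134
gripper_force: 98.8
clock: 18.4
tcp_pos: [0.6367, 0.2261, 0.0069]
orientation: [-3.093, -0.553, 0.0]
contact_force: [0.1, -0.2, -1.1]
grip_width: 0.0133
gripper_force: 98.8
```

```bash
python3 -m crank '[[[0,0,0.08],[0,0,0]],[[0,0,0],[0,0,0]]]'
python3 -m crank '[[[0,0,0],[0,0,0]],[[0,0,0],[0,0,0]],[[0,0,0],[0,0,0]],[[0,0,0],[0,0,0]]]' 5 20
python3 -m crank '[[[0,0,-1],[0,0,0]],[[0,0,-3],[0,0,0]],[[0,0,-4],[0,0,0]],[[0,0,-4],[0,0,0]],[[0,0,-3],[0,0,0]]]'
python3 -m crank '[[[0,0,0],[0,0,0]],[[0,0,0],[0,0,0]],[[0,0,0],[0,0,0]],[[0,0,0],[0,0,0]],[[0,0,0],[0,0,0]]]'
python3 -c "
from h import *
im,d=optics.grab_frame('top');cv2.imwrite('pics/t8.png',im[:,:,::-1])
im,d=optics.grab_frame('scene');cv2.imwrite('pics/s8.png',cv2.resize(im[120:330,150:430,::-1],None,fx=2.5,fy=2.5))"
```

```text
clock: 18.6
tcp_pos: [0.6368, 0.2261, 0.0067]
orientation: [-3.092, -0.553, 0.0]
contact_force: [-1.2, -0.7, 4.1]
grip_width: 0.0137
gripper_force: 99.6
clock: 19.0
tcp_pos: [0.6367, 0.2261, 0.006]
orientation: [3.093, 0.553, -0.0]
contact_force: [0.3, 0.6, 0.9]
grip_width: 0.05
gripper_force: 0.0
clock: 19.5
tcp_pos: [0.6376, 0.226, 0.1596]
orientation: [-3.092, -0.552, -0.004]
contact_force: [-0.7, 0.7, 0.1]
grip_width: 0.05
gripper_force: 0.0
clock: 20.0
tcp_pos: [0.6361, 0.2259, 0.155]
orientation: [3.092, 0.553, -0.003]
contact_force: [-0.8, -0.6, -0.3]
grip_width: 0.0501
gripper_force: 0.0
```

View pics/s8.png

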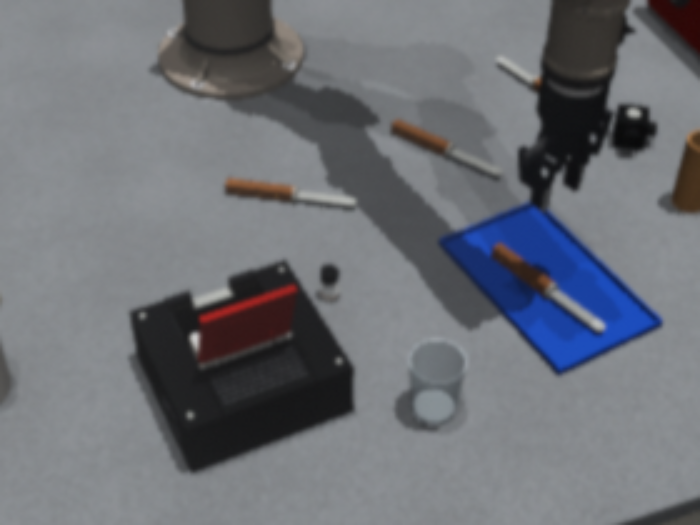

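The hatch stands back at its stop (crop (250,325)) and the spatula lies in the tray ((500,250) to (600,325)). Everything else is in place, so I'm handing in.

```bash
python3 -c "
from bench import r
print(r.hand_in())"
```

```text
the job is handed in; nothing more can be done
None
```

The red hatch was pried up at the notch and swung back to its stop, the spatula lies in the blue tray again, nothing else looked moved in the last picture, and I handed the job in at about 20 s of the 61 s allowed.

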